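# Tray of cells over the step of the charging dock

### The job

Load the orange tray of blue cells into the charging dock: take it by the black tab at its front, lift just that front edge onto the dock's raised step, leaving the back end on the table, and let go. Then push the tray from behind over the step, straight into the marked bay in front of it, until it lies flat on the deck, fully home against the back rail. Leave the grey tray where it stands.

Things in the scene. Friction and masses are not known exactly. Their poses are not given: they have to be found in the camera images.
- orange_tray: Tray to load: orange open tray, 140 long (x) x 84 wide (y) x 45 high, wall 3, flat bottom, 0.4 to 0.65 kg, with fixed blue cells below its rim. Origin: centre of its underside; x to its front (tab) end, which faces the dock, y across, z up. Starts flat on the table before either bay, front edge 20 to 60 from the step. Smooth slippery plastic; centre of mass 7 behind the middle.
- orange_tray_tab (a point): Grip point on its black tab, an upright fin 14 thick (tray y), 26 long (tray x), top 79 above the tray's underside. The point is 12 below the tab's top, 67 above the underside, on the centre line, 52 ahead of the tray's middle (18 behind its front face). Axes as the tray's. Gripped across its thickness, the tray can pivot nose-up between the fingers.
- dock: Low fixed charging dock, aluminium deck 14 high, 270 wide, no side walls. Origin: on the table under the middle of the step (its front face, toward the trays). x is the loading direction, y across, z up. Deck from x = 0 to the face of the grey back rail (55 high) at x = 155. Yellow lines mark two bays, each 130 wide, centre lines y = -65 and y = +65.
- grey_tray: Bystander, leave alone: same shape and tab (140 x 84 x 45, tab top 79 high), but grey with green cells, before the other bay, about 130 across from the orange one. Origin: centre of its underside; x to its front.
Things that resemble listed ones, but are neither listed nor needed, are in the scene too. What is meant by the orange_tray is not pink or purple, and is the smaller of those in its own colour.

How it is judged:
By the outcome, as a careful person would: the job done as asked, in the order asked, and still so for the second after the job is handed in, with the robot touching nothing.
It also fails if it takes over 48 s, if anything falls off the work surface, if the arm or the gripper's body presses on something with over 40 N, if the wrist force passes 120 N, or if a joint passes its speed limit or range.

### The arm

A 7-joint arm with a two-finger parallel gripper is mounted at the origin on the work surface. World frame = base frame: x ahead of the robot, y to its left, z up, the work surface at z = 0. Lengths are in m, angles in rad, forces in N, time in s.
With the tool pointing down it reaches from about 0.4 to 0.85 m from the base axis. Payload 10.4 kg.
Tool frame: the origin (TCP) lies at the very end of the fingers, on their centre line; the grasp point (between the pads) lies 19 mm behind it (manip.pinch_z is the distance from the TCP to the grasp point, in m); z points along the fingers, y is the line along which they close (so a half turn about z gives the same grasp; the last joint's range is limited). The gripper opens to 85 mm and grips with 20 to 120 N. Pads are 22 mm wide; open, the fingers measure 114 mm over their backs; the gripper's body (76 mm by 85 mm) begins 54 mm behind the grasp point. The pads swing forward as they close: fully open they stand 13 mm farther back than shut.
Start: joints at [-1.16, 0.332, -0.065, 1.46, 0.022, 1.35, -0.088], TCP at [0.263, 0.567, 0.231] pointing down, gripper open.
Joint ranges: [-2.6, 2.6], [-0.5, 2.12], [-1.47, 1.34], [0.16, 2.42], [-1.27, 4.41], [0.06, 2.06], [-2.6, 2.6]. Speed limits (rad/s): [2.22, 2.22, 2.79, 2.79, 3.14, 3.14, 3.14].

### API

Orientations are given as a unit quaternion [x, y, z, w].
In Python, from workcell import manip gives the robot as it stands. The module is installed in compiled form; this text tells all that it offers.
- The arm moves only by the shell command python3 -m creep 'ROWS' [OPENING] [FORCE]. ROWS is a JSON object of lists of equal length, an entry for each row: "slide": the shift along the tool's x, y, z in m, a list of three; "twist": the turn about the tool's z in degrees. A call has 1 to 8 rows; each row shifts and turns the commanded pose from where the row before left it, along the tool's axes as they then stand; what a row does not reach is not made up. A row lasts 1/8 s, in which the tool goes at most 62.5 mm and 10.7 degrees, less where a joint would pass 70% of its speed; a pose out of reach is approached as far as the arm can. A call with a gripper value outside its range is refused whole. OPENING is the opening in per cent of the stroke, from 0 (shut) to 100 (fully open), set as the call begins (- or left out, the last holds). The fingers move at their own pace and stop on an object; FORCE is the grip in N (left out, the last holds). Time passes only in rows, so rows that do not move let the fingers close. It gives the time, the measured TCP pose, the force, the opening and the grip force at its end, in the units of the state.
- manip.get_obs(): the state, without advancing time (a new reading comes with each control period).
- manip.camera(name): name is "side" or "top" or "wrist"; returns (picture, depth): 420x560x3 uint8, blue, green, red; 420x560 float32, m along the optical axis (not along the pixel's ray), 0 where there is no reading.
- manip.camera_params(name): a dict with "intrinsics" (3x3 intrinsics, pixels), "R" (3x3) and "t" (3): a world point X has camera coordinates R X + t. Camera axes: x right, y down, z forward; pixel columns grow to the right and rows downward; lengths in m; the calibration is good to about 2 mm. A picture is of the moment at which its call begins: read the wrist's pose just before it. camera_params takes no time and is no camera call; for the wrist camera it gives the pose at the moment of the call.
- manip.hand_in(): hands the job in; it is judged then, once.
The state is a dict: "clock": time; "joint_pos": joint angles; "joint_velocities": joint speeds; "tau": joint torques, N m; "position": TCP position; "ee_rot": TCP orientation; "ft_force": force on the tool from outside, world axes, zero at the start; "torque": the same for the moment, N m; "grip_width": opening from 0.0 (shut) to 1.0 (fully open); "grasp_force": force on a finger pad.
Only numpy, scipy, OpenCV 4.12 (cv2) and the standard library are available. Lean on these libraries where they do the work, as an engineer would, in place of code of your own. Each camera call takes 0.05 s, during which the arm holds its last target. There are 200 camera calls.

## Working session

There is one attempt and no reset: what is moved stays moved. The work goes in short steps, Python scripts to look and compute and a shell command to move; the robot and the scene stay as the last step left them, time stands still between calls to the robot, and variables do not carry over. Pictures are saved under pics/ and viewed, at most 10 in all, crops included, and the job is handed in when it is done.

```bash
mkdir -p pics
cat > h.py <<'E'
import numpy as np, cv2
from workcell import manip
from scipy.spatial.transform import Rotation as Rn
def cam(n):
    p=manip.camera_params(n); im,d=manip.camera(n); return im,d,np.array(p["intrinsics"]),np.array(p["R"]),np.array(p["t"])
def cloud(d,K,R,t):
    v,u=np.mgrid[:d.shape[0],:d.shape[1]]
    X=np.stack([(u-K[0,2])/K[0,0]*d,(v-K[1,2])/K[1,1]*d,d],-1)
    return (X-t)@R
def ray(u,v,z,K,R,t):
    q=R.T@np.array([(u-K[0,2])/K[0,0],(v-K[1,2])/K[1,1],1]);c=-R.T@t
    return c+q*(z-c[2])/q[2]
E
python3 - <<'E'
from h import *
o=manip.get_obs();print(o["clock"],o["position"],o["ee_rot"],manip.pinch_z)
for n in("top","side"):
    im,d,K,R,t=cam(n);cv2.imwrite(f"pics/{n}0.png",im);np.savez(f"{n}0.npz",im=im,d=d,K=K,R=R,t=t);print(n,-R.T@t,(d>0).mean())
E
```

```text
0.0 [0.26258881 0.56674436 0.23049588] [ 2.15226029e-01  9.76563989e-01 -7.20973164e-04 -1.10619742e-04] 0.0187
top [ 0.24908998 -0.18738306  1.40603347] 0.9958588435374149
side [0.46901566 0.67702018 1.16318859] 0.9958928571428571
```

View pics/top0.png

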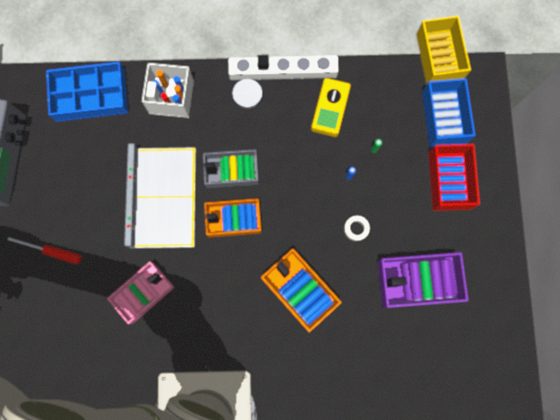

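View pics/side0.png

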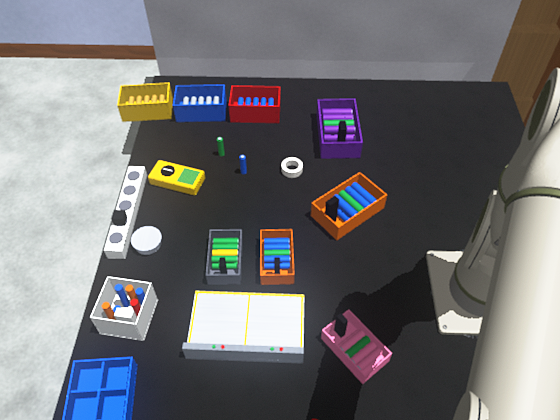

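The top view shows the orange candidates as a small tray at (232,217), directly before the dock, and a larger, turned one at (300,290). The pink (140,292) and purple (424,278) trays are excluded by colour. The grey tray is at (231,168) and the dock at (165,197) with its rail at (130,195). I choose (232,217), the smaller orange one, and will check it in a close crop while measuring.

Run:
```python
from h import *
for n in("top","side"):
    f=np.load(n+"0.npz");im,d,K,R,t=[f[k] for k in("im","d","K","R","t")]
    P=cloud(d,K,R,t);hsv=cv2.cvtColor(im,cv2.COLOR_BGR2HSV)
    m=cv2.inRange(hsv,(5,150,90),(18,255,255))
    m=cv2.morphologyEx(m,cv2.MORPH_CLOSE,np.ones((3,3)))
    for c in cv2.findContours(m,cv2.RETR_EXTERNAL,2)[0]:
        if cv2.contourArea(c)<300: continue
        mm=np.zeros_like(m);cv2.drawContours(mm,[c],-1,255,-1)
        q=P[(mm>0)&(d>0)]
        rim=q[(q[:,2]>.039)&(q[:,2]<.05)]
        b=cv2.minAreaRect((rim[:,:2]*1000).astype(np.float32))
        tab=q[q[:,2]>.065]
        print(n,cv2.boundingRect(c),"rim",b,"tab",len(tab),tab.mean(0) if len(tab) else 0, q[:,2].max())
    # grey tray & dock
    V=P.reshape(-1,3)
    for nm,lo,hi in(("deck",.010,.018),("rail",.050,.058),("rim",.041,.049),("tabs",.07,.083)):
        mk=((P[...,2]>lo)&(P[...,2]<hi)&(d>0)&(P[...,0]>.25)&(P[...,0]<.75)&(P[...,1]<.3)&(P[...,1]>-.2)).astype(np.uint8)
        k,l,s,_=cv2.connectedComponentsWithStats(mk)
        for i in range(1,k):
            if s[i,4]<(25): continue
            q=P[l==i];print(n,nm,s[i],np.round(q.mean(0)*1000),np.round(np.array(cv2.minAreaRect((q[:,:2]*1000).astype(np.float32))[1])),"c",np.round(cv2.minAreaRect((q[:,:2]*1000).astype(np.float32))[0],1),round(cv2.minAreaRect((q[:,:2]*1000).astype(np.float32))[2],1))
im=cv2.imread("pics/top0.png")[130:260,110:280];cv2.imwrite("pics/crop.png",cv2.resize(im,None,fx=4,fy=4,interpolation=3))
```

```text
top (261, 248, 81, 85) rim ((314.052490234375, -248.911865234375), (173.42184448242188, 105.01966094970703), 40.51613998413086) tab 114 [ 0.36414908 -0.20666609  0.09838506] 0.10837878882064333
top (204, 198, 58, 40) rim ((507.8404846191406, -79.10836791992188), (85.69589233398438, 140.28353881835938), 3.264148235321045) tab 5 [ 0.505393   -0.0250973   0.07752472] 0.08074393859585288
top deck [ 134  148   62  100 4731] [569. 103.  14.] [158. 271.] c [571.6 102.3] 89.4
top rail [125 144  10 102 518] [567. 187.  54.] [ 17. 270.] c [572.8 186.6] 89.6
top rim [222 151  22   3  36] [682. -80.  44.] [ 5. 56.] c [681.8 -80.8] 4.4
top rim [204 159  12  26  45] [627. -12.  45.] [69. 29.] c [630.4 -20.1] 3.4
top rim [218 178  40   7  65] [601. -93.  45.] [  6. 103.] c [601.5 -93.6] 4.3
top rim [205 200  49  14  76] [545. -61.  45.] [ 26. 127.] c [547.  -68.8] 14.6
top rim [144 262  25  22  48] [370. 117.  44.] [74. 21.] c [362. 116.] 43.9
top rim [112 269  31  28  58] [343. 191.  44.] [  5. 101.] c [344.  190.1] 40.5
top rim [132 295  29  25  47] [281. 140.  45.] [ 4. 89.] c [280.1 140.5] 40.5
[... 2282 characters left out ...]
7  19  74] [489. -15.  45.] [77. 38.] c [486.9 -14.2] 37.7
side rim [342 310  46  42 114] [297. 129.  44.] [ 22. 130.] c [298.8 137.4] 41.6
side rim [321 320  59  58 167] [343. 187.  44.] [ 47. 141.] c [336.3 176.2] 43.0
side rim [213 351  30   3  43] [607. 197.  45.] [ 4. 65.] c [606.6 196.9] 89.8
side rim [271 354  17   3  27] [490. 198.  44.] [ 3. 36.] c [491.8 198.1] 89.6
side tabs [325 206  11   8  32] [ 372. -193.   77.] [27. 14.] c [ 370.6 -192.5] 1.7
side tabs [219 258   6  10  56] [640. -18.  77.] [13. 30.] c [640.1 -19.1] 5.5
side tabs [274 258   6  10  51] [506. -21.  78.] [12. 26.] c [505.6 -22.7] 2.3
side tabs [336 314  11  12  76] [354. 124.  77.] [14. 26.] c [353.9 123.6] 40.3
```

View pics/crop.png

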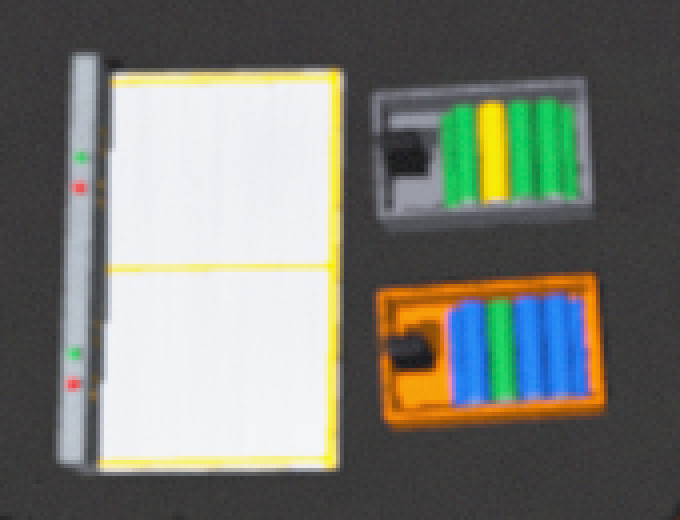

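The crop confirms it: a small orange tray with its black tab at left, pointing at the dock's lower bay, and the rim measures 140 x 86. The tray centre is about (508,-77) mm with heading 93.3°. The tab is at about (505.5,-25), the step at y≈24, and the dock heading is ≈89.5°. I turn the tool by 62° first.

```bash
python3 -m creep '{"slide":[[0,0,0],[0,0,0],[0,0,0],[0,0,0],[0,0,0],[0,0,0],[0,0,0]],"twist":[9,9,9,9,9,9,8]}' 50 40
cat >> h.py <<'E'
def go(x,y,z):
    o=manip.get_obs();M=Rn.from_quat(o["ee_rot"]).as_matrix()
    print("t",o["clock"],"tcp",np.round(o["position"]*1000,1),"head",np.round(np.degrees(np.arctan2(M[1,0],M[0,0])),2),"tilt",np.round(M[2],3),"F",np.round(o["ft_force"],1),"w",o["grip_width"],"g",o["grasp_force"])
    print("shift mm",np.round(M.T@(np.array([x,y,z])-np.array(o["position"])*1000),1))
E
python3 -c "
from h import *
go(505.5,-25,180)"
```

```text
clock: 0.98
position: [0.2626, 0.5669, 0.2309]
ee_rot: [0.689, 0.725, -0.0, 0.0]
ft_force: [0.3, 0.8, 0.3]
grip_width: 0.499
grasp_force: 0.0
t 0.975 tcp [262.6 566.9 230.9] head 92.87 tilt [-0.001 -0.    -1.   ] F [0.3 0.8 0.3] w 0.49897853514316204 g 0.0
shift mm [-603.3  213.    51.2]
```

```bash
python3 -m creep '{"slide":[[-30,0,0],[-44,16,0],[-44,16,0],[-44,16,0],[-44,16,0],[-44,16,0],[-44,16,0],[-44,16,0]],"twist":[0,0,0,0,0,0,0,0]}' | head -0
python3 -c "
from h import *
go(505.5,-25,180)"
```

```text
t 1.975 tcp [438.3 100.4 231.3] head 93.15 tilt [ 0.001  0.    -1.   ] F [1.6 0.5 0.6] w 0.5031985906617442 g 0.0
shift mm [-128.9   60.2   51.2]Exception ignored on flushing sys.stdout:
BrokenPipeError: [Errno 32] Broken pipe
```

I typed millimetres where metres are meant. The rows were clipped at 62.5 mm each, in the intended direction, so no harm was done. From here on the rows are in metres.

```bash
python3 -m creep '{"slide":[[-0.03,0.015,0.01],[-0.035,0.015,0.015],[-0.035,0.015,0.015],[-0.029,0.015,0.011],[0,0,0],[0,0,0]],"twist":[0,0,0,0,0,0]}'
python3 - <<'E'
from h import *
go(505.5,-25,180)
im,d,K,R,t=cam("wrist");cv2.imwrite("pics/w1.png",im);P=cloud(d,K,R,t)
m=((P[...,2]>.074)&(P[...,2]<.084)&(d>0)).astype(np.uint8)
k,l,s,_=cv2.connectedComponentsWithStats(m)
for i in range(1,k):
    if s[i,4]>100:
        q=P[l==i];print(s[i],cv2.minAreaRect((q[:,:2]*1000).astype(np.float32)),q[:,2].mean())
hsv=cv2.cvtColor(im,cv2.COLOR_BGR2HSV);o=(cv2.inRange(hsv,(5,150,60),(18,255,255))>0)&(abs(P[...,2]-.045)<.004)
q=P[o];print("rim",cv2.minAreaRect((q[:,:2]*1000).astype(np.float32)) if len(q) else 0)
dk=P[(abs(P[...,2]-.014)<.003)&(P[...,1]>0)&(P[...,1]<.15)&(d>0)]
if len(dk):
    for a in range(470,600,20):
        c=dk[abs(dk[:,0]*1000-a)<4]
        if len(c):print("step at x",a,np.percentile(c[:,1],1)*1000)
E
```

```text
clock: 2.72
position: [0.5047, -0.0226, 0.1801]
ee_rot: [0.687, 0.726, -0.0, -0.0]
ft_force: [-0.0, 0.6, 0.6]
grip_width: 0.5
grasp_force: 0.0
t 2.725 tcp [504.7 -22.6 180.1] head 93.16 tilt [ 0.    -0.001 -1.   ] F [-0.   0.6  0.6] w 0.4996267168868236 g 0.0
shift mm [-2.4  0.7  0.1]
[272 198  19  34 630] ((504.849853515625, -26.117870330810547), (13.743476867675781, 25.379562377929688), 3.327648162841797) 0.07953577278219741
[445 202  25  34 697] ((638.8082885742188, -22.032995223999023), (14.247254371643066, 25.68390655517578), 2.225670337677002) 0.07900280267130097
rim ((468.4103088378906, -106.35065460205078), (166.2771453857422, 191.46755981445312), 3.2922768592834473)
step at x 470 27.620387555958814
step at x 490 27.129913013783025
step at x 510 27.272438495109146
step at x 530 26.746744905358508
step at x 550 26.80014633814076
step at x 570 26.742575614859163
step at x 590 26.39582988436842
```

View pics/w1.png

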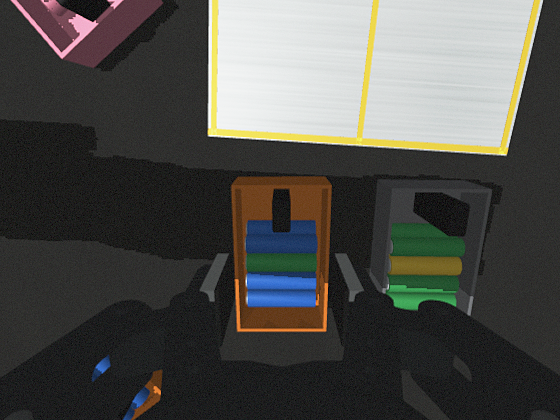

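The wrist view shows the black tab at (281,215), inside the orange rim and between the fingers, with the dock step's edge at about row 140. The tab is at (505,-26) and the step at y≈27. I descend and grip.

```bash
python3 -m creep '{"slide":[[-0.0035,0,0.03],[0,0,0.04],[0,0,0.035],[0,0,0.025],[0,0,0],[0,0,0]],"twist":[0,0,0,0,0,0]}'
python3 -m creep '{"slide":[[0,0,0],[0,0,0],[0,0,0],[0,0,0],[0,0,0],[0,0,0]],"twist":[0,0,0,0,0,0]}' 0 45
```

```text
clock: 3.52
position: [0.5058, -0.026, 0.0515]
ee_rot: [0.687, 0.727, 0.001, 0.0]
ft_force: [0.4, -0.5, 0.3]
grip_width: 0.502
grasp_force: 0.0
clock: 4.28
position: [0.5058, -0.0263, 0.0514]
ee_rot: [0.687, 0.726, 0.001, 0.0]
ft_force: [-2.3, 0.6, 7.0]
grip_width: 0.155
grasp_force: 45.1
```

```bash
python3 -m creep '{"slide":[[-0.001,0,-0.004],[-0.002,0,-0.006],[-0.002,0,-0.006],[-0.002,0,-0.006],[0,0,0],[0,0,0]],"twist":[0,0,0,0,0,0]}'
python3 - <<'E'
from h import *
go(507,23,73)
im,d,K,R,t=cam("side");cv2.imwrite("pics/s2.png",cv2.resize(im[190:360,170:400],None,fx=3,fy=3))
E
```

```text
clock: 5.03
position: [0.5054, -0.0335, 0.0722]
ee_rot: [0.687, 0.726, -0.0, -0.0]
ft_force: [0.6, 0.2, -5.9]
grip_width: 0.153
grasp_force: 43.9
t 5.025 tcp [505.4 -33.5  72.2] head 93.15 tilt [ 0. -0. -1.] F [ 0.6  0.2 -5.9] w 0.1525789312748344 g 43.89702379703522
shift mm [56.3  4.7 -0.8]
```

View pics/s2.png

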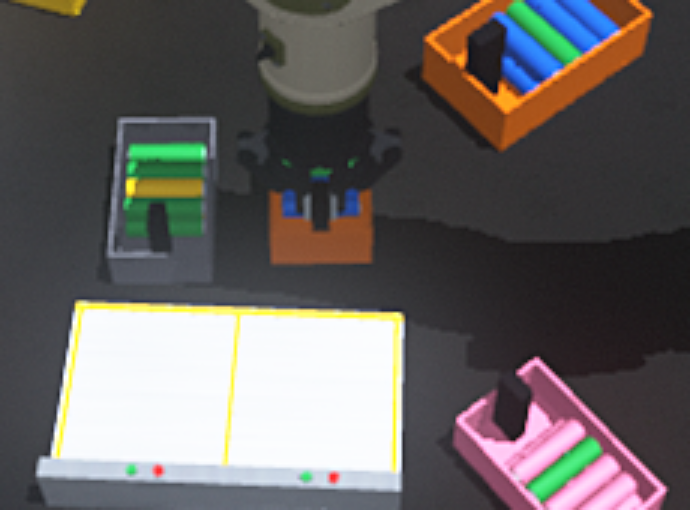

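The side view shows the tray held at (320,220), with its front face lifted. I check the pitch from the front face.

```bash
cat > pitch.py <<'E'
from h import *
import sys
for n in sys.argv[1:]:
    im,d,K,R,t=cam(n);P=cloud(d,K,R,t);hsv=cv2.cvtColor(im,cv2.COLOR_BGR2HSV)
    o=(cv2.inRange(hsv,(5,150,40),(18,255,255))>0)&(d>0)&(abs(P[...,0]-.506)<.052)&(P[...,1]>-.2)&(P[...,1]<.2)
    q=P[o]*1000;print(n,len(q),"z",np.percentile(q[:,2],[1,99]).round(1),"y",np.percentile(q[:,1],[1,99]).round(1),"x",np.percentile(q[:,0],[1,99]).round(1))
    if n=="side":
        b=q[abs(q[:,0]-506)<30];zs=np.arange(5,80,6)
        for z in zs:
            c=b[abs(b[:,2]-z)<3]
            if len(c)>4:print(" z",z,"y front",np.percentile(c[:,1],80).round(1),len(c))
    else:
        top=q[q[:,2]>38]
        for y in range(-160,200,20):
            c=top[abs(top[:,1]-y)<5]
            if len(c)>4:print(" y",y,"z rim",np.percentile(c[:,2],90).round(1),"x",c[:,0].min().round(1),c[:,0].max().round(1))
E
python3 pitch.py side top
```

```text
side 503 z [-1.2 68.5] y [-86.  -10.2] x [464.7 547.8]
 z 23 y front -45.2 65
 z 29 y front -12.8 36
 z 35 y front -12.7 28
 z 41 y front -11.5 30
 z 47 y front -11.7 29
 z 53 y front -11.7 34
 z 59 y front -12.6 33
 z 65 y front -12.2 38
top 478 z [ -2.2 159.8] y [-157.5  -39.5] x [463.4 551.5]
 y -160 z rim 66.5 x 470.1 509.4
 y -140 z rim 66.3 x 468.4 551.5
 y -120 z rim 66.5 x 467.5 552.4
 y -100 z rim 65.4 x 466.0 550.2
 y -80 z rim 67.1 x 464.8 550.0
 y -60 z rim 67.6 x 464.3 548.4
 y -40 z rim 75.6 x 463.5 487.2
```

The tray came up level: the 45 N grip keeps it from pivoting. I set it down again, cut the grip to 20 N, and lift once more.

```bash
python3 -m creep '{"slide":[[0,0,0.006],[0,0,0.006],[0,0,0.005],[0,0,0.003],[0,0,0]],"twist":[0,0,0,0,0]}'
python3 -m creep '{"slide":[[0,0,0],[0,0,0],[-0.0005,0,-0.002],[-0.001,0,-0.004],[-0.001,0,-0.004],[0,0,0]],"twist":[0,0,0,0,0,0]}' - 20
python3 pitch.py side top
```

```text
clock: 5.8
position: [0.5055, -0.0337, 0.0521]
ee_rot: [0.687, 0.726, -0.0, -0.0]
ft_force: [-0.1, -0.2, -7.3]
grip_width: 0.153
grasp_force: 43.9
clock: 6.55
position: [0.506, -0.0362, 0.0628]
ee_rot: [0.688, 0.726, 0.0, 0.0]
ft_force: [-0.2, -0.4, -5.6]
grip_width: 0.154
grasp_force: 43.9
side 483 z [ 0.9 60.7] y [-77.8 -12.6] x [464.9 548.3]
 z 11 y front -48.8 36
 z 17 y front -17.5 59
 z 23 y front -14.6 31
 z 29 y front -15.2 27
 z 35 y front -15.5 26
 z 41 y front -14.8 39
 z 47 y front -15.3 27
 z 53 y front -15.2 34
 z 59 y front -15.7 16
top 464 z [ -2.9 164.8] y [-160.2  -42.5] x [464.  552.8]
 y -160 z rim 59.5 x 469.7 545.3
 y -140 z rim 57.5 x 468.5 553.5
 y -120 z rim 56.5 x 467.4 552.3
 y -100 z rim 57.1 x 467.0 549.6
 y -80 z rim 59.3 x 465.5 550.2
 y -60 z rim 57.1 x 464.3 546.9
```

```bash
python3 -m creep '{"slide":[[0,0,0.005],[0,0,0.005],[0,0,0.002],[0,0,0]],"twist":[0,0,0,0]}'
python3 -m creep '{"slide":[[0,0,0],[0,0,0],[0,0,0]],"twist":[0,0,0]}' 25 20
python3 -m creep '{"slide":[[0,0,0],[0,0,0],[0,0,0],[0,0,0]],"twist":[0,0,0,0]}' 0 20
```

```text
clock: 7.15
position: [0.5057, -0.0359, 0.0513]
ee_rot: [0.688, 0.726, 0.0, -0.001]
ft_force: [-9.5, 1.5, 18.5]
grip_width: 0.161
grasp_force: 47.5
clock: 7.52
position: [0.5059, -0.0361, 0.0503]
ee_rot: [0.687, 0.726, 0.0, 0.0]
ft_force: [-0.2, -0.7, -1.0]
grip_width: 0.25
grasp_force: 0.0
clock: 8.02
position: [0.5058, -0.0361, 0.0503]
ee_rot: [0.687, 0.726, 0.0, 0.0]
ft_force: [0.8, -1.2, 0.0]
grip_width: 0.158
grasp_force: 22.2
```

Grip is now about 22 N. I try a smaller lift along the arc.

```bash
python3 -m creep '{"slide":[[-0.001,0,-0.002],[-0.002,0,-0.004],[-0.002,0,-0.004],[0,0,0]],"twist":[0,0,0,0]}'
python3 pitch.py side top
```

```text
clock: 8.52
position: [0.506, -0.0413, 0.0606]
ee_rot: [0.688, 0.726, 0.0, 0.0]
ft_force: [0.9, 0.5, -5.0]
grip_width: 0.161
grasp_force: 21.2
side 497 z [-2.3 57.7] y [-86.4 -12.9] x [464.8 548.7]
 z 5 y front -56.8 8
 z 11 y front -51.5 39
 z 17 y front -17.0 26
 z 23 y front -15.5 26
 z 29 y front -14.8 35
 z 35 y front -16.1 36
 z 41 y front -16.5 37
 z 47 y front -17.4 35
 z 53 y front -17.6 49
 z 59 y front -18.4 7
top 460 z [ -2.  121.4] y [-162.8  -48.7] x [464.2 552.7]
 y -160 z rim 47.3 x 470.5 553.5
 y -140 z rim 48.7 x 469.1 553.0
 y -120 z rim 48.4 x 468.3 551.5
 y -100 z rim 50.3 x 466.3 551.2
 y -80 z rim 55.7 x 465.4 550.5
 y -60 z rim 122.5 x 460.3 488.5
```

It pivots now: the back rim is at 47 and the front at 57. I finish the lift, then carry the front edge forward over the step while taking out the 3.7° of yaw.

```bash
python3 -m creep '{"slide":[[-0.001,0,-0.004],[-0.001,0,-0.004],[-0.001,0,-0.004],[0,0,-0.001],[0,0,0]],"twist":[0,0,0,0,0]}'
python3 -m creep '{"slide":[[0.003,0,0],[0.006,0.0005,0],[0.009,0.001,0],[0.009,0.001,0],[0.009,0.001,0],[0.009,0.001,0],[0.009,0,0],[0.005,0,0]],"twist":[0,0.6,0.6,0.6,0.6,0.6,0.6,0]}'
python3 -m creep '{"slide":[[0.005,0,0],[0.003,0,0],[0,0,0],[0,0,0]],"twist":[0,0,0,0]}'
python3 pitch.py side top
```

```text
clock: 9.25
position: [0.5062, -0.0439, 0.0734]
ee_rot: [0.687, 0.726, 0.0, 0.0]
ft_force: [0.0, -0.2, -4.5]
grip_width: 0.163
grasp_force: 21.1
clock: 10.25
position: [0.5091, 0.0158, 0.0733]
ee_rot: [0.71, 0.704, 0.0, -0.0]
ft_force: [0.4, -0.7, -5.0]
grip_width: 0.16
grasp_force: 21.1
clock: 10.75
position: [0.5093, 0.0232, 0.0734]
ee_rot: [0.71, 0.704, 0.0, -0.0]
ft_force: [-0.3, 0.6, -3.2]
grip_width: 0.161
grasp_force: 21.3
side 381 z [ 0.6 71.8] y [-110.   57.] x [468.4 550. ]
 z 17 y front 13.3 13
 z 23 y front 16.2 15
 z 29 y front 55.2 6
 z 35 y front 56.7 40
 z 41 y front 54.6 48
 z 47 y front 53.8 34
 z 53 y front 53.2 43
 z 59 y front 52.7 18
 z 65 y front 53.0 6
 z 71 y front 48.7 13
top 498 z [ -3.3 203.8] y [-91.4  23.6] x [466. 551.]
 y -80 z rim 47.8 x 466.8 549.6
 y -60 z rim 54.3 x 466.2 548.5
 y -40 z rim 57.3 x 466.4 551.0
 y -20 z rim 63.2 x 466.7 550.8
 y 0 z rim 59.8 x 465.8 550.7
 y 20 z rim 67.1 x 466.9 468.7
```

The front edge is at y≈56, about 29 mm past the step, with the back rim low at 48. I lower onto the step and let go.

```bash
python3 -m creep '{"slide":[[0,0,0.002],[0.0005,0,0.002],[0.0005,0,0.002],[0,0,0]],"twist":[0,0,0,0]}'
python3 -m creep '{"slide":[[0,0,0],[0,0,0],[0,0,0]],"twist":[0,0,0]}' 45
python3 -m creep '{"slide":[[0,0,-0.02],[0,0,-0.04],[0,0,-0.04],[0,0,-0.02],[0,0,0]],"twist":[0,0,0,0,0]}'
python3 pitch.py side top
```

```text
clock: 11.35
position: [0.5094, 0.0241, 0.0673]
ee_rot: [0.71, 0.704, 0.0, 0.0]
ft_force: [1.1, 2.4, 0.7]
grip_width: 0.161
grasp_force: 21.8
clock: 11.72
position: [0.509, 0.0236, 0.0672]
ee_rot: [0.71, 0.704, -0.0, 0.0]
ft_force: [0.9, -0.1, -0.8]
grip_width: 0.45
grasp_force: 0.0
clock: 12.35
position: [0.5099, 0.024, 0.1885]
ee_rot: [0.71, 0.704, 0.001, 0.0]
ft_force: [-0.5, -1.0, -0.5]
grip_width: 0.453
grasp_force: 0.0
side 759 z [ -1.9 200.9] y [-121.9   54.6] x [468.2 551.6]
 z 11 y front 16.8 21
 z 17 y front 19.3 26
 z 23 y front 53.4 56
 z 29 y front 53.4 46
 z 35 y front 52.6 60
 z 41 y front 51.7 59
 z 47 y front 51.6 53
 z 53 y front 50.4 39
 z 59 y front 49.7 36
 z 65 y front 49.4 11
top 700 z [ -2.2 258.9] y [-91.5  46. ] x [466.1 551.4]
 y -80 z rim 48.8 x 466.2 548.4
 y -60 z rim 52.0 x 466.4 549.6
 y -40 z rim 54.7 x 466.5 549.1
 y -20 z rim 56.3 x 466.8 551.6
 y 0 z rim 61.2 x 466.7 551.2
 y 20 z rim 87.4 x 467.1 552.0
 y 40 z rim 64.3 x 467.2 502.3
```

The tray rests on the step with its front at y≈54, back rim at ≈-93, centred at x≈509, heading ≈89.5°. I go behind it with the fingers parted as a two-point pusher.

```bash
python3 -m creep '{"slide":[[-0.03,0,0],[-0.045,0,0],[-0.045,0,0],[-0.044,0,0],[0,0,0.03],[0,0,0.04],[0,0,0.04],[0,0,0.03]],"twist":[0,0,0,0,0,0,0,0]}' 60
python3 -m creep '{"slide":[[0,0,0.016],[0,0,0.01],[0,0,0],[0,0,0]],"twist":[0,0,0,0]}'
python3 -c "
from h import *
go(508.5,-110,22)
im,d,K,R,t=cam('side');cv2.imwrite('pics/s3.png',cv2.resize(im[150:360,170:400],None,fx=2.8,fy=2.8))"
```

```text
clock: 13.45
position: [0.5062, -0.14, 0.0443]
ee_rot: [0.71, 0.704, -0.001, -0.001]
ft_force: [0.9, 0.3, 0.9]
grip_width: 0.6
grasp_force: 0.0
clock: 13.95
position: [0.5085, -0.1401, 0.0221]
ee_rot: [0.71, 0.704, 0.001, 0.0]
ft_force: [-0.2, -0.4, -0.1]
grip_width: 0.6
grasp_force: 0.0
t 13.95 tcp [ 508.5 -140.1   22.1] head 89.54 tilt [ 0.     0.001 -1.   ] F [-0.2 -0.4 -0.1] w 0.6000335677013695 g 0.0
shift mm [30.1 -0.2  0.1]
```

View pics/s3.png

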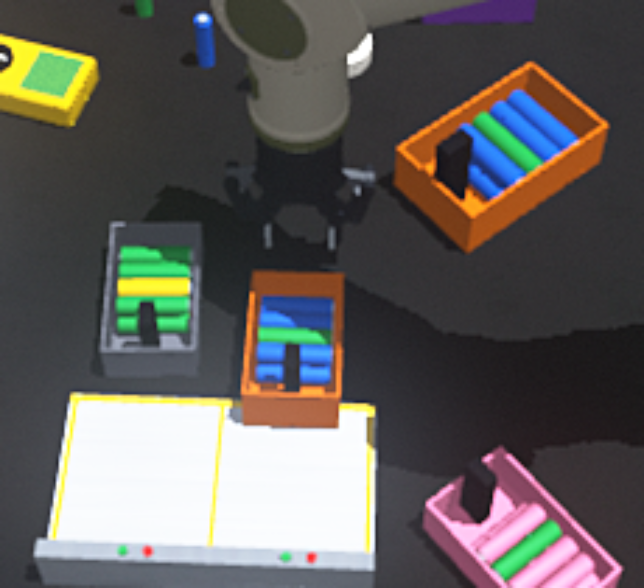

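The side view shows the tray's nose on the step at (292,410), squarely in the right-hand bay, with the fingers standing behind it at (300,238). Now I push.

```bash
python3 -m creep '{"slide":[[0.01,0,0],[0.01,0,0],[0.01,0,0],[0.008,0,0],[0.008,0,0],[0.008,0,0],[0.008,0,0],[0.008,0,0]],"twist":[0,0,0,0,0,0,0,0]}'
python3 pitch.py top
```

```text
clock: 15.0
position: [0.5084, -0.0697, 0.0213]
ee_rot: [0.71, 0.704, -0.0, 0.0]
ft_force: [0.5, -3.7, 0.1]
grip_width: 0.6
grasp_force: 2.2
top 43 z [ 7.1 70.3] y [-49.2  80.2] x [466.6 550.6]
 y 80 z rim 47.5 x 536.9 549.2
```

```bash
python3 -m creep '{"slide":[[0.008,0,0],[0.008,0,0],[0.008,0,0],[0.008,0,0],[0.008,0,0],[0.008,0,0],[0.008,0,0],[0.008,0,0]],"twist":[0,0,0,0,0,0,0,0]}'
python3 pitch.py side
```

```text
clock: 16.05
position: [0.5089, -0.0055, 0.0213]
ee_rot: [0.71, 0.704, 0.0, 0.0]
ft_force: [0.2, -3.4, 2.0]
grip_width: 0.6
grasp_force: 1.9
side 913 z [ 1.4 63.1] y [ -0.7 148.2] x [469.1 552.7]
 z 11 y front 113.9 6
 z 17 y front 120.4 98
 z 23 y front 146.3 36
 z 29 y front 146.8 62
 z 35 y front 146.4 55
 z 41 y front 146.4 64
 z 47 y front 146.3 60
 z 53 y front 146.4 43
 z 59 y front 145.8 82
```

It lies flat, with its front at y≈147 and about 33 mm to go. I ease it up to the rail, watching the force.

```bash
python3 -m creep '{"slide":[[0.006,0,0],[0.006,0,0],[0.006,0,0],[0.005,0,0],[0.003,0,0],[0,0,0]],"twist":[0,0,0,0,0,0]}'
python3 -m creep '{"slide":[[0.002,0,0],[0.002,0,0],[0.001,0,0],[0,0,0]],"twist":[0,0,0,0]}'
python3 pitch.py side
```

```text
clock: 16.85
position: [0.5091, 0.0208, 0.0212]
ee_rot: [0.71, 0.705, 0.0, -0.0]
ft_force: [0.4, -0.5, 0.3]
grip_width: 0.6
grasp_force: 0.0
clock: 17.35
position: [0.5091, 0.0252, 0.0212]
ee_rot: [0.71, 0.704, 0.0, -0.0]
ft_force: [0.5, -1.3, -0.2]
grip_width: 0.6
grasp_force: 0.9
side 793 z [11.4 62.4] y [ 36.5 178.2] x [470.3 552.8]
 z 11 y front 149.1 12
 z 17 y front 150.2 87
 z 23 y front 151.0 14
 z 29 y front 40.9 31
 z 35 y front 40.5 26
 z 41 y front 41.0 29
 z 47 y front 176.1 46
 z 53 y front 177.0 67
 z 59 y front 176.5 84
 z 65 y front 177.8 7
```

```bash
python3 -m creep '{"slide":[[0.001,0,0],[0.001,0,0],[0.001,0,0],[0,0,0]],"twist":[0,0,0,0]}' | grep -E "pos|ft"
python3 -m creep '{"slide":[[0.001,0,0],[0.001,0,0],[0.001,0,0],[0,0,0]],"twist":[0,0,0,0]}'| grep -E "pos|ft"
```

```text
position: [0.5092, 0.0283, 0.0213]
ft_force: [0.8, -1.4, -0.4]
position: [0.5092, 0.031, 0.0213]
ft_force: [0.2, -2.8, -0.5]
```

```bash
python3 -m creep '{"slide":[[0.001,0,0],[0.001,0,0],[0,0,0]],"twist":[0,0,0]}' | grep -E "pos|ft"
python3 -m creep '{"slide":[[0.001,0,0],[0.001,0,0],[0,0,0]],"twist":[0,0,0]}'| grep -E "pos|ft"
```

```text
position: [0.5091, 0.0309, 0.0213]
ft_force: [-0.2, -10.0, 0.8]
position: [0.5091, 0.0309, 0.0213]
ft_force: [-1.5, -17.6, 1.5]
```

The tool stops at y=30.9 mm while the force climbs to 18 N, so the tray is against the rail. I back off, raise, and check.

```bash
python3 -m creep '{"slide":[[-0.006,0,0],[-0.015,0,0],[-0.03,0,0],[-0.03,0,-0.01],[-0.03,0,-0.04],[0,0,-0.05],[0,0,-0.05],[0,0,0]],"twist":[0,0,0,0,0,0,0,0]}'|head -8
python3 pitch.py side
python3 - <<'E'
from h import *
im,d,K,R,t=cam("top");cv2.imwrite("pics/t4.png",cv2.resize(im[120:270,90:290],None,fx=3.5,fy=3.5))
P=cloud(d,K,R,t)*1000;hsv=cv2.cvtColor(im,cv2.COLOR_BGR2HSV)
o=(cv2.inRange(hsv,(5,150,60),(18,255,255))>0)&(abs(P[...,2]-59)<5)&(P[...,1]>-50)&(abs(P[...,0]-508)<60)
q=P[o];print("rim",q[:,2].min(),q[:,2].max(),cv2.minAreaRect(q[:,:2].astype(np.float32)))
r=P[(abs(P[...,2]-55)<3)&(P[...,0]>560)&(P[...,0]<690)&(P[...,1]>165)&(P[...,1]<210)];print("rail face y",np.percentile(r[:,1],[1,5]))
g=P[(abs(P[...,2]-79)<4)&(P[...,0]>600)&(P[...,0]<690)&(abs(P[...,1]+25)<30)];print("grey tab",cv2.minAreaRect(g[:,:2].astype(np.float32)))
E
```

```text
clock: 20.15
position: [0.5105, -0.0765, 0.1749]
ee_rot: [0.71, 0.704, 0.003, 0.002]
ft_force: [-0.3, 0.3, -1.2]
grip_width: 0.603
grasp_force: 0.0
side 741 z [-2.5 62.3] y [  6.5 182.2] x [470.8 552.8]
 z 11 y front 155.3 14
 z 17 y front 157.2 92
 z 23 y front 79.6 13
 z 29 y front 46.6 29
 z 35 y front 46.8 30
 z 41 y front 46.4 29
 z 47 y front 46.8 33
 z 53 y front 48.1 32
 z 59 y front 181.5 74
rim 54.18785749218379 63.060630260724395 ((510.05877685546875, 134.33497619628906), (92.20433807373047, 84.87914276123047), 89.04386901855469)
rail face y [177.98592955 178.86690138]
grey tab ((0.0, 0.0), (0.0, 0.0), 0.0)
```

View pics/t4.png

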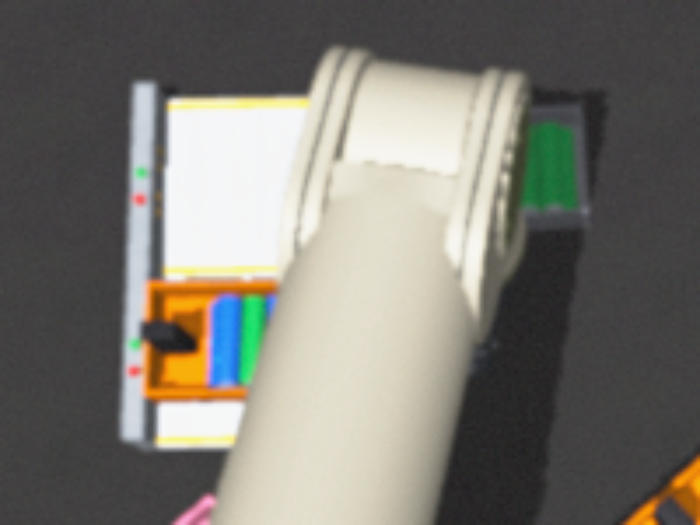

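The top view shows the tray's front (150,340) flush against the rail, between the yellow lines at rows 272 and 440. It is level: its rim stands at 59, which is the 14 deck plus 45. The grey tray stands undisturbed at (560,165).

```bash
python3 -c "
from workcell import manip
print(manip.hand_in())"
```

```text
the job is handed in; nothing more can be done
None
```

The orange tray now lies flat in its bay against the back rail, the grey tray is untouched, and the job is handed in at about 20 s; my first lift at 45 N raised the whole tray level by about 21 mm, and the next one about 11 mm, so I set it down each time and redid it at 20 N with the back end on the table.

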